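Sweep the laundry tablets into one rank against the tray's back stop

TASK

Make room in the organiser tray for a refill: take the hand squeegee from its drip dish, lower it into the tray on the open-front side of the five laundry tablets, and push them all together, as one group ahead of its straight face, to the back. Feel for the back stop, which is clamped wherever it was last left, and press the row square and snug against it for a moment, firmly but gently, as the tablets crumble if squeezed hard; keep the gripper off them. Then stand the squeegee back upright in its dish, and leave everything else alone.

Things in the scene. Friction and masses are not known exactly. Their poses are not given: they have to be found in the camera images.
- tray: grey organiser tray fixed to the worktop. Origin under it on the worktop, +x to the back, z up. Floor top at z = 0.004, from the open front edge (towards the robot) at x = -0.135 to x = 0.115. Side rims: inner faces at y = +/-0.108, tops at z = 0.020. Across its back part stands a yellow sliding back stop, parallel to y, top at z = 0.023, on the steel guides.
- guides: two steel guide rods along the tray's sides with the yellow back stop that they carry, clamped tight. Origin on the tray floor at the back, at the tray's (0.115, 0, 0.004), same axes. The stop's front face is left anywhere from x = -0.045 to -0.010 here; where is not measured, only felt or seen. A push of 6 to 12 N is snug; tablets crumble if over 15 N.
- squeegee: twin-lip hand squeegee, 0.22 kg, same both ways round. Origin under its middle, y along its 200 mm length, x through its thickness. Black lips and silver channel form two flat straight faces at x = +/-0.014, z = 0 to 0.030. Orange grip bar on top, 22 mm (x) by 120 mm (y), z = 0.040 to 0.074: grip it from above across x, mid-length. It stands by itself on its lips, which are stiff.
- dish: white drip dish fixed to the worktop, right or left of the tray; the squeegee stands in it. Outside 64 (x) x 234 (y) x 14 mm, walls and floor 4 mm, so inside 56 x 226 mm with the floor at z = 0.004. Origin under its middle; y along its length, roughly along world x.
- basket: green peg basket, fixed, 120 (x) x 200 (y) x 55 mm high with pegs in it up to 60 mm; on the other side of the tray from the dish. Origin under its middle.
- softener: white bottle, blue cap, 72 mm across, 190 mm high; origin under its middle. Leave alone.
- detergent: white bottle, red cap, 80 mm across, 170 mm high; origin under its middle. Leave alone.
- salts: green jar, white lid, 68 mm across, 90 mm high; origin under its middle. Leave alone.
- cup: blue dosing cup, 56 mm across, 50 mm high; origin under its middle. Leave alone.
- soap: cream bar of soap 55 x 85 x 28 mm; origin under its middle. Leave alone.
- peg: wooden clothes peg 72 x 10 x 12 mm, lying; origin under its middle. Leave alone.
- brush: wooden scrubbing brush 45 x 130 x 40 mm, bristles down; origin under its middle. Leave alone.
- tablet1: pressed laundry tablet, blue below with a white top, 26 (x) x 32 (y) x 15 mm, 18 to 35 g, lying flat on the tray floor. Origin under its middle; its x axis starts within 0.35 rad of the tray's, so its 26 mm depth ends up between squeegee and stop. First from the tray's -y side. Brittle. All five slide together with 1 to 2 N.
- tablet2: pressed laundry tablet, blue below with a white top, 26 (x) x 32 (y) x 15 mm, 18 to 35 g, lying flat on the tray floor. Origin under its middle; its x axis starts within 0.35 rad of the tray's, so its 26 mm depth ends up between squeegee and stop. Second from the tray's -y side. Brittle. All five slide together with 1 to 2 N.
- tablet3: pressed laundry tablet, blue below with a white top, 26 (x) x 32 (y) x 15 mm, 18 to 35 g, lying flat on the tray floor. Origin under its middle; its x axis starts within 0.35 rad of the tray's, so its 26 mm depth ends up between squeegee and stop. Third from the tray's -y side. Brittle. All five slide together with 1 to 2 N.
- tablet4: pressed laundry tablet, blue below with a white top, 26 (x) x 32 (y) x 15 mm, 18 to 35 g, lying flat on the tray floor. Origin under its middle; its x axis starts within 0.35 rad of the tray's, so its 26 mm depth ends up between squeegee and stop. Fourth from the tray's -y side. Brittle. All five slide together with 1 to 2 N.
- tablet5: pressed laundry tablet, blue below with a white top, 26 (x) x 32 (y) x 15 mm, 18 to 35 g, lying flat on the tray floor. Origin under its middle; its x axis starts within 0.35 rad of the tray's, so its 26 mm depth ends up between squeegee and stop. Fifth from the tray's -y side. Brittle. All five slide together with 1 to 2 N.

How it is judged:
By the outcome, as a careful person would: the job done as asked, in the order asked, and still so for the second after the job is handed in, with the robot touching nothing.
It also fails if it takes over 72 s, if anything falls off the work surface, if the arm or the gripper's body presses on something with over 40 N, if the wrist force passes 120 N, or if a joint passes its speed limit or range.

ROBOT

A 6-joint arm with a two-finger parallel gripper is mounted at the origin on the work surface. World frame = base frame: x ahead of the robot, y to its left, z up, the work surface at z = 0. Lengths are in m, angles in rad, forces in N, time in s.
With the tool pointing down it reaches from about 0.25 to 0.775 m from the base axis. Payload 4 kg.
Tool frame: the origin (TCP) lies between the finger pads; the fingertips stand 14 mm ahead of it and the grasp point (between the pads) lies 5 mm behind it (tip_reach is the distance from the TCP to the fingertips, in m); z points along the fingers, y is the line along which they close (so a half turn about z gives the same grasp; the last joint's range is limited). The gripper opens to 94 mm and grips with 3 to 60 N. Pads are 16 mm wide; open, the fingers measure 119 mm over their backs; the gripper's body (75 mm by 177 mm) begins 78 mm behind the grasp point.
Start: joints at [1.114, 0.087, 1.371, -0, 1.684, -0.103], TCP at [0.191, 0.516, 0.22] pointing down, gripper open.
Joint ranges: [-3.1, 3.1], [-0.76, 2.03], [0.27, 2.55], [-1.08, 4.22], [0.17, 2.65], [-2.57, 2.57]. Speed limits (rad/s): [2.79, 2.79, 3.14, 3.14, 3.14, 3.14].

INTERFACE

Orientations are given as [roll, pitch, yaw] about the fixed x, y, z axes, in that order (R = Rz(yaw) Ry(pitch) Rx(roll)).
In Python, from bench import * gives the robot as it stands. The module is installed in compiled form; this text tells all that it offers.
- The arm moves only by the tool servo_tool, never from a script. Its argument "targets" is a list of rows, each a list of 4 numbers: the shift along the tool's x, y, z in cm, then the turn about the tool's z in degrees. A call has 1 to 8 rows; each row is the pose to reach, as a shift and turn from the pose commanded when the call began, along the tool's axes at that moment; what a row does not reach only later rows make up. A row lasts 1/8 s, in which the tool goes at most 62.5 mm and 10.7 degrees, less where a joint would pass 70% of its speed; a pose out of reach is approached as far as the arm can. A call with a gripper value outside its range is refused whole. "claw" is the closure in counts, from 0 (fully open) to 255 (shut), set as the call begins (left out, the last holds). The fingers move at their own pace and stop on an object; the grip force is fixed at half the most. Time passes only in rows, so rows that repeat a pose let the fingers close. It gives the time, the measured TCP pose, the force, the opening and the grip force at its end, in the units of the state.
- get_obs(): the state, without advancing time (a new reading comes with each control period).
- snapshot(name): name is "scene" or "top"; returns the picture (480x640x3 uint8, blue, green, red); there is no depth.
- camera_model(name): a dict with "camera_matrix" (3x3 intrinsics, pixels), "k1" (the pictures are not rectified: a ray, as slopes to the right and down, at radius r is drawn at 1 + k1 r^2 times it, then the intrinsics apply), "camera_from_world" (4x4, takes a point from world to camera coordinates). Camera axes: x right, y up, looking along -z (the intrinsics and any distortion apply to the point x, -y, -z); pixel columns grow to the right and rows downward; lengths in m; the calibration is good to about 2 mm. A picture is of the moment at which its call begins. camera_model takes no time and is no camera call.
- close_job(): hands the job in; it is judged then, once.
The state is a dict: "time": time; "joint_positions": joint angles; "qvel": joint speeds; "joint_torque": joint torques, N m; "tool_pos": TCP position; "ee_rot": TCP orientation; "wrist_force": force on the tool from outside, world axes, zero at the start; "wrist_torque": the same for the moment, N m; "width": finger opening in m; "finger_force": force on a finger pad.
Only numpy, scipy, OpenCV 4.12 (cv2) and the standard library are available. Lean on these libraries where they do the work, as an engineer would, in place of code of your own. Each camera call takes 0.05 s, during which the arm holds its last target. There are 200 camera calls.

## Working session

There is one attempt and no reset: what is moved stays moved. The work goes in short steps, Python scripts to look and compute and a tool call to move; the robot and the scene stay as the last step left them, time stands still between calls to the robot, and variables do not carry over. Pictures are saved under pics/ and viewed, at most 10 in all, crops included, and the job is handed in when it is done.

Besides the shell and the picture viewer there is one more tool, called after "Call:" as name(argument=value, ...) on one line, values as JSON. servo_tool: Moves the arm, as the interface text tells. Its arguments: {"type":"object","properties":{"targets":{"type":"array"},"claw":{"type":"number"}},"required":["targets"]}

```bash
mkdir -p pics; cat > h.py <<'E'
import numpy as np, cv2
from bench import *
def ray(cam,uv):
    m=camera_model(cam);K=np.array(m["camera_matrix"]);T=np.array(m["camera_from_world"])
    uv=np.atleast_2d(np.float64(uv))
    p=cv2.undistortPoints(uv.reshape(-1,1,2),K,np.array([m["k1"],0,0,0.]),None,None).reshape(-1,2)
    d=np.c_[p[:,0],-p[:,1],-np.ones(len(p))]@T[:3,:3]
    return -T[:3,:3].T@T[:3,3],d
def plane(cam,uv,z):
    c,d=ray(cam,uv);return c+d*((z-c[2])/d[:,2])[:,None]
def proj(cam,P):
    m=camera_model(cam);K=np.array(m["camera_matrix"]);T=np.array(m["camera_from_world"])
    q=np.atleast_2d(P)@T[:3,:3].T+T[:3,3];s=np.c_[q[:,0],-q[:,1]]/-q[:,2:]
    s=s*(1+m["k1"]*(s**2).sum(1))[:,None];return s@K[:2,:2].T+K[:2,2]
E
python3 - <<'E'
from h import *
for n in("scene","top"):
    cv2.imwrite(f"pics/{n}0.png",snapshot(n)); m=camera_model(n);print(n,m["k1"],np.round(m["camera_matrix"],1).tolist(),ray(n,[[320,240]]))
o=get_obs();print({k:np.round(v,3) for k,v in o.items()})
E
```

```text
scene -0.04572437523171745 [[469.8, 0.0, 318.1], [0.0, 469.8, 238.2], [0.0, 0.0, 1.0]] (array([1.22442928, 0.65709419, 0.62338786]), array([[-0.5819787 , -0.60171625, -0.54705457]]))
top -0.12361725165697957 [[465.8, 0.0, 321.8], [0.0, 465.8, 241.4], [0.0, 0.0, 1.0]] (array([4.13750693e-01, 8.41566641e-04, 1.07255283e+00]), array([[ 0.16782053,  0.00870351, -0.98579169]]))
{'time': np.float64(0.1), 'joint_positions': array([ 1.114,  0.088,  1.372, -0.   ,  1.684, -0.103]), 'qvel': array([-0.   , -0.001, -0.005,  0.001, -0.003,  0.001]), 'joint_torque': array([ 2.0000e-03, -3.4125e+01, -3.0330e+01,  7.2000e-02,  3.0000e-02,
       -0.0000e+00]), 'tool_pos': array([0.19 , 0.516, 0.218]), 'ee_rot': array([-3.14 , -0.   ,  2.788]), 'wrist_force': array([ 0.678, -0.554, -0.069]), 'wrist_torque': array([ 0.019,  0.067, -0.012]), 'finger_force': np.float64(0.0), 'width': np.float64(0.094)}
```

View pics/top0.png

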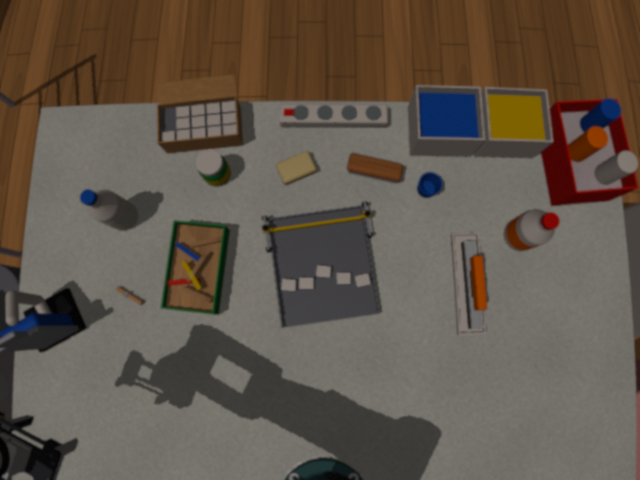

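View pics/scene0.png

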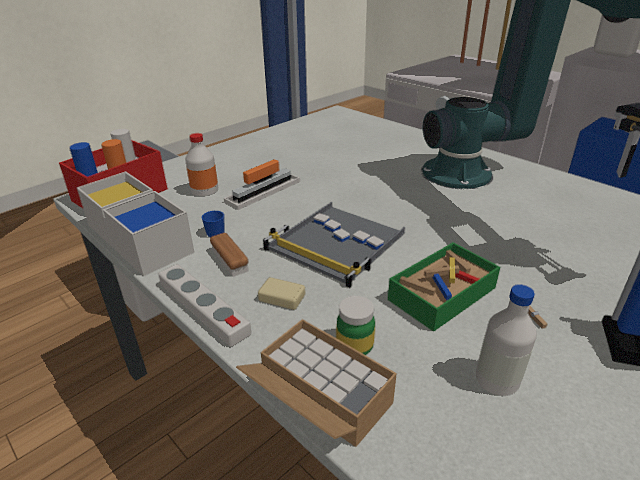

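Top view: tray around (323,265) with tablets at (288,285), (305,284), (323,271), (343,278) and (362,280), and the yellow stop from (272,229) to (368,215). The dish is at (469,283) with the squeegee's orange grip at (479,282). The basket is at (196,267), and the detergent at (525,232) is close to the dish's far end.

```bash
cat > m.py <<'E'
from h import *
def big(mask,n=1,roi=None,amin=15):
    mask=mask.astype(np.uint8)
    if roi: z=np.zeros_like(mask);x0,y0,x1,y1=roi;z[y0:y1,x0:x1]=mask[y0:y1,x0:x1];mask=z
    cs=cv2.findContours(mask,cv2.RETR_EXTERNAL,cv2.CHAIN_APPROX_NONE)[0]
    return [c for c in sorted(cs,key=cv2.contourArea,reverse=True) if cv2.contourArea(c)>=amin][:n]
def rect(c,cam,z):
    P=plane(cam,c.reshape(-1,2),z); r=cv2.minAreaRect((P[:,:2]*1000).astype(np.float32))
    b=cv2.boxPoints(r); return r,b
E
python3 - <<'E'
from m import *
t=cv2.imread("pics/top0.png");s=cv2.imread("pics/scene0.png")
ht=cv2.cvtColor(t,cv2.COLOR_BGR2HSV);hs=cv2.cvtColor(s,cv2.COLOR_BGR2HSV)
org=lambda h:(h[...,0]>4)&(h[...,0]<18)&(h[...,1]>170)&(h[...,2]>120)
c=big(org(ht),1,(455,240,495,325))[0]; r,b=rect(c,"top",.074);print("grip top z.074",r,b.round().tolist())
c=big(org(hs),1,(235,150,290,190))[0]; print("scene grip px",c.reshape(-1,2).min(0),c.reshape(-1,2).max(0))
# silver/lips and dish
yel=(ht[...,0]>18)&(ht[...,0]<32)&(ht[...,1]>120)&(ht[...,2]>110)
c=big(yel,1,(255,195,385,245))[0]; r,b=rect(c,"top",.023);print("stop",r,b.round().tolist())
g=cv2.cvtColor(t,cv2.COLOR_BGR2GRAY)
print("gray floor/table/tablet/dish",g[300,330],g[350,330],g[271,323],g[300,458],g[280,470])
for w in big(g>135,8,(276,255,376,305)): r,b=rect(w,"top",.019);print("tab",np.round(r[0],1),np.round(r[1],1),round(r[2],1))
w=big((g<105)&(ht[...,1]<60),1,(255,190,390,335))[0];e=cv2.approxPolyDP(w,6,True).reshape(-1,2);print("tray poly",e.tolist(),(plane("top",e,.02)[:,:2]*1000).round().tolist())
a=cv2.resize(t[195:345,250:390],None,fx=4,fy=4,interpolation=cv2.INTER_CUBIC)
b=cv2.resize(t[210:345,430:560],None,fx=4,fy=4,interpolation=cv2.INTER_CUBIC)
o=np.zeros((600,800,3),np.uint8);o[:,:400]=cv2.resize(a,(400,428))[:428].copy().repeat(1,0)[:0].sum() if 0 else 0
cv2.imwrite("pics/tray0.png",a);cv2.imwrite("pics/dish0.png",b)
E
```

```text
grip top z.074 ((491.79949951171875, -337.937744140625), (115.89449310302734, 18.44708251953125), 2.888272285461426) [[433.0, -332.0], [434.0, -350.0], [550.0, -344.0], [549.0, -326.0]]
scene grip px [243 160] [278 183]
stop ((632.9254760742188, 13.522422790527344), (4.284494400024414, 202.62646484375), 8.364182472229004) [[616.0, 113.0], [646.0, -87.0], [650.0, -86.0], [620.0, 114.0]]
gray floor/table/tablet/dish 66 114 126 120 72
tray poly [[370, 201], [261, 215], [261, 229], [363, 209], [372, 215], [263, 233], [281, 328], [382, 311]] [[686.0, -106.0], [651.0, 147.0], [618.0, 146.0], [666.0, -89.0], [652.0, -110.0], [609.0, 142.0], [393.0, 96.0], [432.0, -130.0]]
```

View pics/tray0.png

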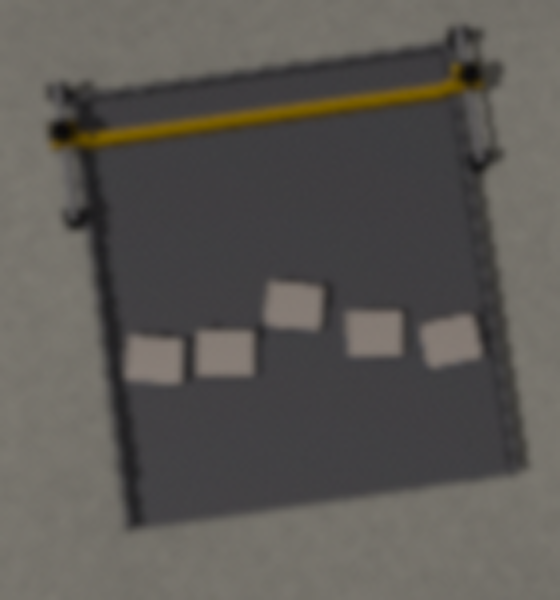

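View pics/dish0.png

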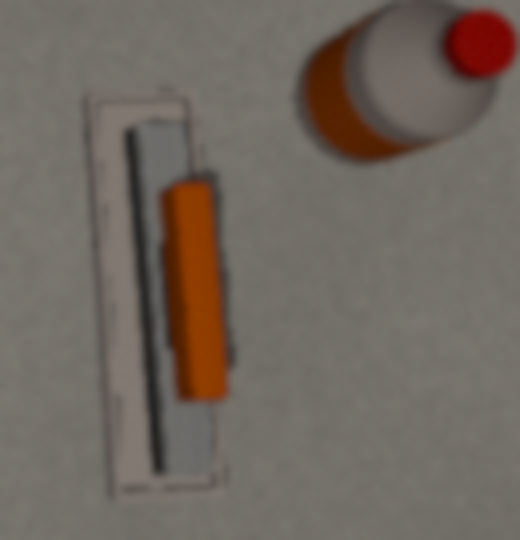

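The tray crop shows five loose tablets well clear of the stop and all in front of mid-tray. The dish crop shows the squeegee standing in the dish's -y half, with the detergent 2-3 cm off its far end. Next I'll refine the lines.

```bash
python3 - <<'E'
from m import *
t=cv2.imread("pics/top0.png");s=cv2.imread("pics/scene0.png")
ht=cv2.cvtColor(t,cv2.COLOR_BGR2HSV);g=cv2.cvtColor(t,cv2.COLOR_BGR2GRAY)
c4=lambda p,o:np.float64(p)/4+np.array(o)-.375
def yaw(P):d=(P[1]-P[0])[:2];return np.degrees(np.arctan2(d[1],d[0])),np.hypot(*d)*1000
# tablets
for w in big(g>100,8,(278,258,374,300)):
    P=plane("top",w.reshape(-1,2),.019);r=cv2.minAreaRect((P[:,:2]*1000).astype(np.float32));print("tab",np.round(r[0],1),np.round(r[1],1),round(r[2],1))
# tray edges from crop
T=(250,195)
for n,a,b,z in [("front",(132,526),(524,466),.004),("stopfront",(95,146),(455,94),.023),("stopback",(95,134),(455,82),.023),("Linner top",(90,140),(140,523),.020),("Rrim",(490,160),(526,466),.02)]:
    P=plane("top",c4([a,b],T),z);print(n,(P[:,:2]*1000).round(1).tolist(),yaw(P))
D=(430,210)
for n,p,z in [("dish corners",[(87,95),(112,497),(224,484),(185,97)],.014),("grip R edge",[(213,182),(228,395)],.078),("grip topLeft edge",[(172,184),(186,400)],.078),("grip L bottom",[(163,190),(180,400)],.044),("lip left",[(128,130),(157,475)],.034),("silver top L",[(135,126),(163,470)],.034)]:
    P=plane("top",c4(p,D),z);print(n,(P[:,:2]*1000).round(1).tolist(),yaw(P))
a=cv2.resize(s[145:215,215:310],None,fx=8,fy=8,interpolation=cv2.INTER_CUBIC);cv2.imwrite("pics/sq_scene.png",a)
E
```

```text
tab [494.3  42.5] [22.6 29.5] 0.3
tab [501.9 -85.4] [24.3 30. ] 12.6
tab [506.  -42.4] [22.7 27.3] 0.2
tab [521.8   4.1] [22.8 29.5] 0.2
tab [490.7  82.1] [24.9 27.4] 0.3
front [[397.1, 94.1], [431.8, -128.7]] (np.float64(-81.15415564887236), np.float64(225.4473368135387))
stopfront [[612.7, 117.3], [644.0, -89.6]] (np.float64(-81.41175199081464), np.float64(209.31036054984315))
stopback [[619.7, 117.5], [651.1, -89.7]] (np.float64(-81.40394517052775), np.float64(209.55466991702355))
Linner top [[616.8, 120.6], [399.1, 88.2]] (np.float64(-171.53982725375894), np.float64(220.0970935655073))
Rrim [[605.9, -109.6], [431.5, -127.9]] (np.float64(-174.03112366112057), np.float64(175.33675251886544))
dish corners [[610.8, -295.9], [379.8, -302.2], [386.3, -367.6], [609.9, -354.4]] (np.float64(-178.44796679684183), np.float64(231.11756269498727))
grip R edge [[550.9, -346.3], [435.3, -349.3]] (np.float64(-178.48110618639353), np.float64(115.63568098473957))
grip topLeft edge [[549.8, -323.2], [432.9, -326.0]] (np.float64(-178.63146617323284), np.float64(116.97128430035613))
grip L bottom [[551.0, -328.9], [433.5, -333.8]] (np.float64(-177.64561725825857), np.float64(117.59072907396795))
lip left [[586.9, -313.3], [392.3, -322.4]] (np.float64(-177.3271364544352), np.float64(194.8273120370396))
silver top L [[589.2, -317.5], [395.0, -325.9]] (np.float64(-177.5214141489733), np.float64(194.4027910396764))
```

View pics/sq_scene.png

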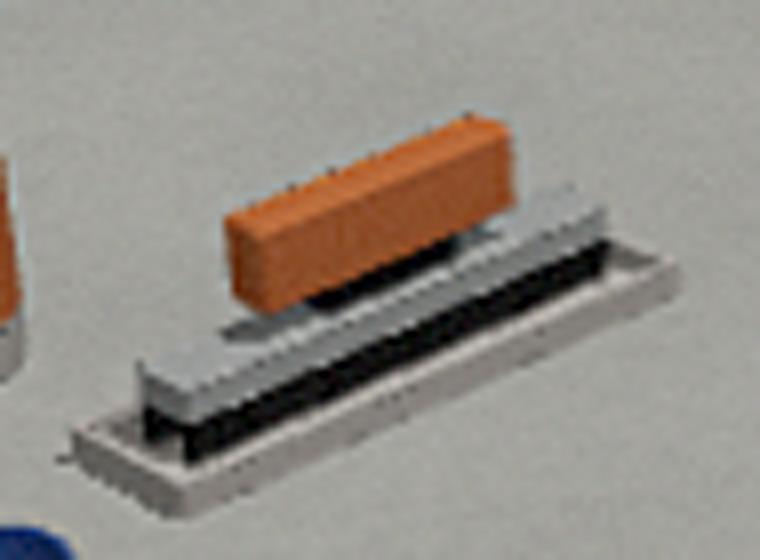

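Scene crop: grip top corners at about (228,215), (262,240), (511,127) and (470,118) in crop pixels, with the near dish corner at about (180,495). I'll cross-check the grip from this view, locate the detergent, and plan the approach.

```bash
cat >> h.py <<'E'
def go(p,psi,o=None):
    """cm shift in tool axes and turn (deg about tool z) from the measured pose to TCP p (mm), yaw psi (deg)"""
    o=o or get_obs();R=cv2.Rodrigues(np.zeros(3))[0]
    from scipy.spatial.transform import Rotation as Q
    R=Q.from_euler("xyz",o["ee_rot"]);d=R.inv().apply(np.array(p)/1000-o["tool_pos"])*100
    t=-(psi-np.degrees(o["ee_rot"][2]));return d.round(2),round((t+180)%360-180,1)
E
python3 - <<'E'
from m import *
s8=lambda p:np.float64(p)/8+np.array([215,145])-.44
P=plane("scene",s8([(228,215),(262,240),(511,127),(470,118)]),.078)[:,:2]*1000;print("grip scene",P.round(1).tolist(),P.mean(0))
print("dish scene",(plane("scene",s8([(78,432),(182,493),(682,264)]),.014)[:,:2]*1000).round(1).tolist())
print("det cap top",plane("top",[[430+480/4,210+45/4]],.17)*1000)
print("det cap scene",plane("scene",[[196,138]],.17)*1000, "base scene",plane("scene",[[203,192]],0)*1000)
print(go([491.7,-336,200],182))
E
```

```text
grip scene [[550.5, -340.7], [554.6, -315.9], [434.3, -327.2], [439.3, -344.2]] [ 494.67457633 -332.03586138]
dish scene [[614.5, -351.7], [615.2, -290.1], [379.5, -299.2]]
det cap top [[ 608.04692809 -460.10504309  170.        ]]
det cap scene [[ 623.8536522  -438.40782506  170.        ]] base scene [[ 620.59675526 -453.88679454    0.        ]]
(array([-57.77, -69.43,   1.97]), np.float64(-22.3))
```

Call:
servo_tool(targets=[[-3, -3.6, 0, 0], [-6.5, -7.8, 0, 0], [-10, -12, 0, 0], [-13.6, -16.3, 0, 0], [-17.2, -20.6, 0, 0], [-20.8, -25, 0, 0], [-24.4, -29.3, 0, 0], [-28, -33.6, 0, 0]])

```text
time: 1.1
tool_pos: [0.3368, 0.1021, 0.2192]
ee_rot: [3.141, 0.0, 2.788]
wrist_force: [-0.2, -0.5, -0.1]
width: 0.094
finger_force: 0.0
```

Call:
servo_tool(targets=[[-3.6, -4.3, 0, -3], [-7.2, -8.6, 0, -6], [-10.8, -13, 0, -9], [-14.4, -17.3, 0, -12], [-18, -21.6, 0, -16], [-22, -26.4, 0, -20], [-26, -31.2, 0, -22.3], [-29.8, -35.8, 0, -22.3]])

```text
time: 2.1
tool_pos: [0.4925, -0.3373, 0.2187]
ee_rot: [3.141, -0.001, -3.106]
wrist_force: [0.1, -0.3, 0.9]
width: 0.0943
finger_force: 0.0
```

Call:
servo_tool(targets=[[0, 0, 0, 0], [0, 0, 0, 0], [0, 0, 0, 0]])

```text
time: 2.48
tool_pos: [0.4922, -0.334, 0.2202]
ee_rot: [-3.141, 0.001, -3.105]
wrist_force: [0.4, 1.2, 0.1]
width: 0.0938
finger_force: 0.0
```

```bash
python3 - <<'E'
from h import *
o=get_obs();print(o["time"],o["tool_pos"].round(4),np.degrees(o["ee_rot"]).round(2),o["joint_positions"].round(3),o["wrist_force"].round(2))
print(go([492.5,-335,120],182))
cv2.imwrite("pics/s1.png",cv2.resize(snapshot("scene")[100:260,170:400],None,fx=3,fy=3))
E
```

```text
2.475 [ 0.4922 -0.334   0.2202] [-1.7999e+02  4.0000e-02 -1.7789e+02] [-0.692  0.187  1.258  0.     1.696 -2.299] [0.41 1.23 0.07]
(array([-1.000e-02, -1.000e-01,  1.002e+01]), np.float64(0.1))
```

Call:
servo_tool(targets=[[0, 0, 3, 0], [0, 0, 7, 0], [0, 0, 11, 0], [0, 0, 14, 0], [0, 0, 16, 0], [0, 0, 16.5, 0], [0, 0, 16.5, 0], [0, 0, 16.5, 0]])

```text
time: 3.52
tool_pos: [0.4932, -0.3357, 0.0562]
ee_rot: [-3.14, 0.002, -3.106]
wrist_force: [0.7, 0.7, -0.3]
width: 0.0939
finger_force: 0.0
```

```bash
python3 - <<'E'
from h import *
o=get_obs();print(o["tool_pos"].round(4),np.degrees(o["ee_rot"]).round(2),o["wrist_force"].round(2))
cv2.imwrite("pics/s2.png",cv2.resize(snapshot("scene")[100:240,190:350],None,fx=4,fy=4))
E
```

```text
[ 0.4932 -0.3357  0.0562] [-1.7989e+02  1.3000e-01 -1.7795e+02] [ 0.67  0.69 -0.34]
```

View pics/s2.png

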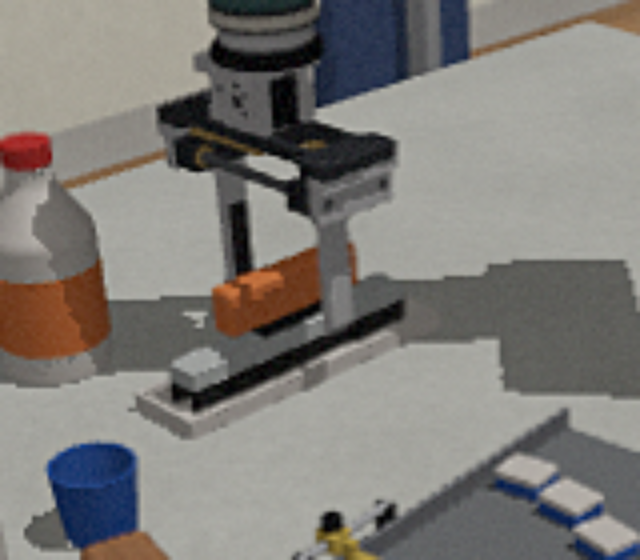

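The fingers straddle the orange bar at mid-length, so I'll close.

Call:
servo_tool(targets=[[0, 0, 0, 0], [0, 0, 0, 0], [0, 0, 0, 0], [0, 0, 0, 0], [0, 0, 0, 0], [0, 0, 0, 0], [0, 0, 0, 0], [0, 0, 0, 0]], claw=255)

```text
time: 4.58
tool_pos: [0.4924, -0.3355, 0.0546]
ee_rot: [-3.141, 0.0, -3.106]
wrist_force: [-1.8, -1.5, -1.1]
width: 0.0221
finger_force: 30.0
```

Call:
servo_tool(targets=[[0, 0, 0, 0], [0, 0, 0, 0], [0, 0, 0, 0]])

```text
time: 4.95
tool_pos: [0.4924, -0.3355, 0.0546]
ee_rot: [-3.141, 0.0, -3.106]
wrist_force: [-0.5, -1.1, -0.8]
width: 0.0218
finger_force: 30.0
```

Call:
servo_tool(targets=[[0, 0, -0.5, 0], [0, 0, -2, 0], [0, 0, -4, 0], [0, 0, -6, 0], [0, 0, -8, 0], [0, 0, -10, 0], [0, 0, -10, 0], [0, 0, -10, 0]])

```text
time: 5.95
tool_pos: [0.4921, -0.335, 0.154]
ee_rot: [3.141, -0.001, -3.106]
wrist_force: [-0.3, -0.7, -2.4]
width: 0.0216
finger_force: 30.0
```

```bash
python3 - <<'E'
from h import *
o=get_obs();print(o["tool_pos"].round(4),np.degrees(o["ee_rot"]).round(2),o["wrist_force"].round(2),o["width"])
c,s=np.cos(np.radians(8.6)),np.sin(np.radians(8.6));O=np.array([547.8,3.1])
p=O+np.array([c,s])*-108;print(p,go([*p,155],98.6))
t=snapshot("top");cv2.imwrite("pics/t3.png",cv2.resize(t[195:345,400:560],None,fx=4,fy=4))
from m import *
ht=cv2.cvtColor(t,cv2.COLOR_BGR2HSV);m=(ht[...,0]>4)&(ht[...,0]<18)&(ht[...,1]>170)&(ht[...,2]>100)
for w in big(m,2,(455,220,515,340)): print(rect(w,"top",.178)[0])
E
```

```text
[ 0.4921 -0.335   0.154 ] [ 1.7996e+02 -3.0000e-02 -1.7796e+02] [-0.31 -0.66 -2.4 ] 0.02155040872850919
[441.01431085 -13.04981709] (array([ 3.96, 32.36, -0.08]), np.float64(83.4))
((544.3699951171875, -330.2982177734375), (9.951654434204102, 20.722787857055664), 0.12860214710235596)
```

View pics/t3.png

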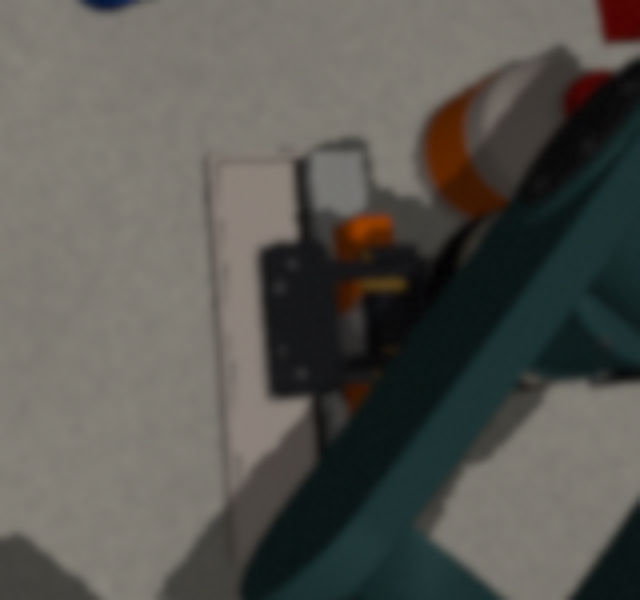

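The squeegee is held at its middle and clear of the dish. I'll translate towards the tray first and turn afterwards, away from the detergent.

Call:
servo_tool(targets=[[0.2, 2, 0, 0], [0.7, 6, 0, 0], [1.3, 11, 0, 0], [2, 16, 0, 5], [2.6, 21, 0, 13], [3.2, 26, 0, 22], [3.7, 30, 0, 31], [3.96, 32.4, 0, 40]])

```text
time: 7.0
tool_pos: [0.4395, -0.01, 0.1538]
ee_rot: [3.141, -0.002, 2.476]
wrist_force: [0.4, 0.1, -2.6]
width: 0.0217
finger_force: 30.0
```

Call:
servo_tool(targets=[[0, 0, 0, 9], [0, 0, 0, 18], [0, 0, 0, 27], [0, 0, 0, 36], [0, 0, 0, 43.4], [0, 0, 0, 43.4], [0, 0, 0, 43.4], [0, 0, 0, 43.4]])

```text
time: 8.0
tool_pos: [0.441, -0.0127, 0.1543]
ee_rot: [-3.141, -0.0, 1.723]
wrist_force: [0.7, -0.3, -2.5]
width: 0.0216
finger_force: 30.0
```

```bash
python3 - <<'E'
from h import *
o=get_obs();print(o["tool_pos"].round(4),np.degrees(o["ee_rot"]).round(2),o["wrist_force"].round(2),o["width"])
print(go([441,-13,80],98.6))
s=snapshot("scene");cv2.imwrite("pics/s4.png",cv2.resize(s[130:290,240:430],None,fx=4,fy=3.75))
E
```

```text
[ 0.441  -0.0127  0.1543] [-1.7999e+02 -2.0000e-02  9.8700e+01] [ 0.66 -0.31 -2.48] 0.02158898087022589
(array([-0.03, -0.01,  7.43]), np.float64(0.1))
```

View pics/s4.png

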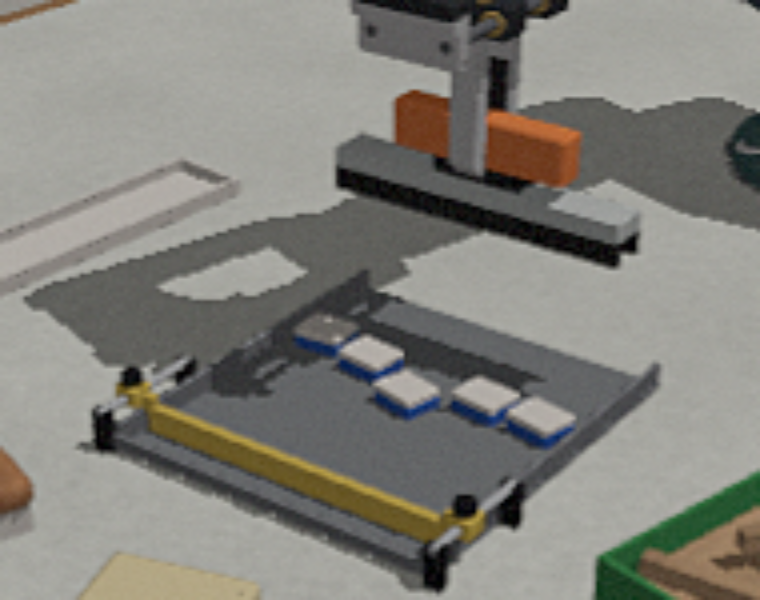

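Call:
servo_tool(targets=[[0, 0, 1.5, 0], [0, 0, 3.5, 0], [0, 0, 5.5, 0], [0, 0, 7, 0], [0, 0, 7.4, 0], [0, 0, 7.4, 0], [0, 0, 7.4, 0]])

```text
time: 8.93
tool_pos: [0.442, -0.013, 0.0813]
ee_rot: [3.14, 0.0, 1.721]
wrist_force: [0.0, -0.3, -2.1]
width: 0.0216
finger_force: 30.0
```

```bash
python3 - <<'E'
from h import *
o=get_obs();print(o["tool_pos"].round(4),np.degrees(o["ee_rot"]).round(2),o["wrist_force"].round(2),o["width"])
t=snapshot("top");s=snapshot("scene")
a=cv2.resize(t[265:345,265:395],None,fx=6,fy=6,interpolation=cv2.INTER_CUBIC)[:280];a=cv2.resize(t[285:335,268:393],(750,300),interpolation=cv2.INTER_CUBIC)
b=cv2.resize(s[170:245,300:425],(500,300),interpolation=cv2.INTER_CUBIC)
o=np.zeros((600,750,3),np.uint8);o[:300]=a;o[300:,:500]=b;cv2.imwrite("pics/c5.png",o)
E
```

```text
[ 0.442  -0.013   0.0813] [1.799e+02 3.000e-02 9.863e+01] [ 0.01 -0.29 -2.12] 0.021587980013863646
```

View pics/c5.png

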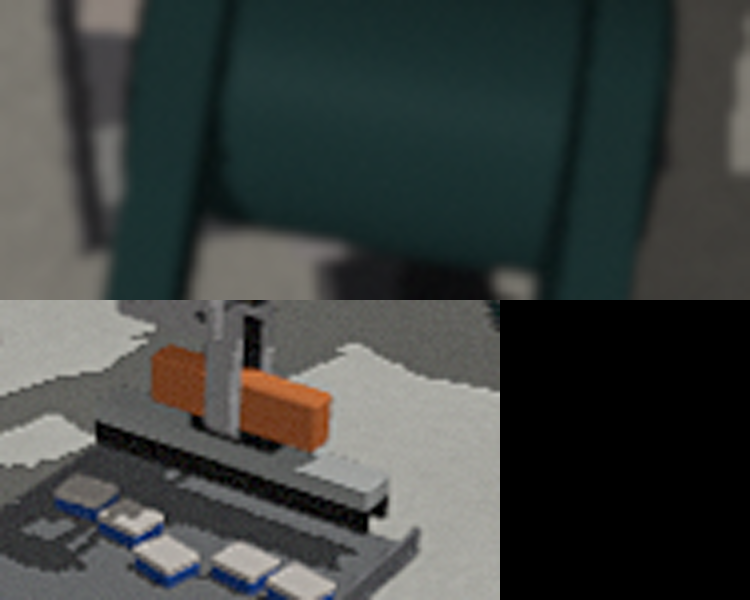

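The top view is blocked by the arm. In the scene view the front lip's lower edge runs from (97,440) to (367,531) in crop pixels, and the right rim's front corner is at (415,532).

```bash
python3 - <<'E'
from h import *
c,s=np.cos(np.radians(8.6)),np.sin(np.radians(8.6));O=np.array([547.8,3.1]);R=np.array([[c,s],[-s,c]])
L=lambda P:((P[:,:2]*1000-O)@R.T).round(1).tolist()
f=lambda p:np.float64(p)/4+[300,170]-np.array([.375,75.375])
print("lip ends",L(plane("scene",f([(97,440),(367,531)]),.0307)))
print("chan ends",L(plane("scene",f([(97,421),(367,511)]),.0457)))
print("rim corner",L(plane("scene",f([(416,530)]),.02)))
g=lambda p:np.float64(p)/[4,3.75]+[240,130]-.4
print("rims front(s4)",L(plane("scene",g([(366,272),(658,367)]),.02)))
print("stop front top ends(s4)",L(plane("scene",g([(157,405),(440,513)]),.023)),"front floor ends",L(plane("scene",g([(375,295),(640,375)]),.004)))
E
```

```text
lip ends [[-94.8, -97.8], [-98.5, 100.8]]
chan ends [[-93.4, -96.7], [-96.4, 100.8]]
rim corner [[-132.6, 116.4]]
rims front(s4) [[-132.7, -101.9], [-131.9, 118.1]]
stop front top ends(s4) [[85.1, -97.0], [82.2, 101.8]] front floor ends [[-132.2, -94.1], [-140.2, 102.6]]
```

I'll measure the rim edges numerically with grey profiles along tray y, in both unoccluded pictures.

```bash
python3 - <<'E'
from h import *
c,s=np.cos(np.radians(8.6)),np.sin(np.radians(8.6));O=np.array([547.8,3.1])
for cam in("top","scene"):
    g=cv2.cvtColor(cv2.imread(f"pics/{cam}0.png"),cv2.COLOR_BGR2GRAY).astype(np.float32)
    def pr(a,z,fixed,axis,xs):
        acc=[]
        for f in fixed:
            l=np.array([[f,v] if axis==1 else [v,f] for v in xs],float)
            w=np.c_[O+l@np.array([[c,s],[-s,c]]),np.full(len(xs),z*1000)]/1000
            q=proj(cam,w).astype(np.float32);acc.append(cv2.remap(g,q[:,:1],q[:,1:],cv2.INTER_LINEAR)[:,0])
        print(cam,a,[f"{int(x)}:{int(v)}" for x,v in zip(xs,np.mean(acc,0))])
    ys=np.arange(92,128,2)
    for nm,X in(("front",range(-125,-85,4)),("mid",range(-20,20,4))):
        pr("L+y "+nm,.02,X,1,ys);pr("R-y "+nm,.02,X,1,-ys)
    for yy in(-70,0,70):pr(f"front edge y{yy}",.004,range(yy-8,yy+9,4),0,np.arange(-150,-118,2))
    for yy in(-80,0,80):pr(f"stop y{yy}",.023,range(yy-8,yy+9,4),0,np.arange(70,98,2))
E
```

```text
top L+y front ['92:67', '94:67', '96:67', '98:66', '100:64', '102:59', '104:50', '106:41', '108:37', '110:42', '112:57', '114:76', '116:94', '118:105', '120:110', '122:112', '124:113', '126:113']
top R-y front ['-92:63', '-94:63', '-96:63', '-98:63', '-100:60', '-102:57', '-104:57', '-106:60', '-108:60', '-110:62', '-112:71', '-114:88', '-116:105', '-118:113', '-120:115', '-122:115', '-124:116', '-126:116']
top L+y mid ['92:64', '94:64', '96:65', '98:64', '100:62', '102:57', '104:48', '106:39', '108:35', '110:42', '112:59', '114:79', '116:97', '118:109', '120:114', '122:115', '124:116', '126:116']
top R-y mid ['-92:62', '-94:62', '-96:62', '-98:61', '-100:60', '-102:56', '-104:55', '-106:57', '-108:58', '-110:60', '-112:68', '-114:83', '-116:100', '-118:109', '-120:113', '-122:113', '-124:113', '-126:113']
top front edge y-70 ['-150:113', '-148:112', '-146:112', '-144:113', '-142:111', '-140:104', '-138:90', '-136:76', '-134:68', '-132:65', '-130:65', '-128:64', '-126:64', '-124:64', '-122:65', '-120:64']
top front edge y0 ['-150:115', '-148:114', '-146:113', '-144:113', '-142:111', 
[... 1942 characters left out ...]
-128:95', '-126:96', '-124:97', '-122:96', '-120:96']
scene front edge y70 ['-150:160', '-148:161', '-146:162', '-144:163', '-142:160', '-140:151', '-138:135', '-136:111', '-134:98', '-132:94', '-130:95', '-128:96', '-126:96', '-124:97', '-122:97', '-120:96']
scene stop y-80 ['70:91', '72:90', '74:87', '76:86', '78:86', '80:92', '82:110', '84:131', '86:144', '88:137', '90:111', '92:87', '94:80', '96:82']
scene stop y0 ['70:97', '72:96', '74:97', '76:96', '78:95', '80:99', '82:112', '84:133', '86:145', '88:137', '90:110', '92:86', '94:80', '96:82']
scene stop y80 ['70:97', '72:97', '74:96', '76:95', '78:94', '80:98', '82:111', '84:131', '86:145', '88:140', '90:114', '92:88', '94:80', '96:82']
```

The two views disagree slightly in y, so I'll shift +3 mm along tray y as a compromise. Then I'll lower gently while watching the force.

Call:
servo_tool(targets=[[0.3, 0, 0.2, 0], [0.3, 0, 0.5, 0], [0.3, 0, 0.8, 0], [0.3, 0, 1.0, 0], [0.3, 0, 1.2, 0], [0.3, 0, 1.4, 0]])

```text
time: 9.78
tool_pos: [0.4409, -0.01, 0.0663]
ee_rot: [3.142, -0.0, 1.721]
wrist_force: [0.7, -0.4, -1.3]
width: 0.022
finger_force: 30.0
```

Call:
servo_tool(targets=[[0, 0, 0.15, 0], [0, 0, 0.3, 0], [0, 0, 0.45, 0], [0, 0, 0.6, 0], [0, 0, 0.75, 0], [0, 0, 0.85, 0], [0, 0, 0.85, 0]])

```text
time: 10.65
tool_pos: [0.4408, -0.0099, 0.0579]
ee_rot: [-3.141, -0.0, 1.721]
wrist_force: [0.7, -0.5, -2.0]
width: 0.0218
finger_force: 30.0
```

Call:
servo_tool(targets=[[0, 0.3, 0.1, 0], [0, 0.8, 0.1, 0], [0, 1.3, 0.1, 0], [0, 1.8, 0.1, 0], [0, 2.3, 0.1, 0], [0, 2.8, 0.1, 0], [0, 3.3, 0.1, 0], [0, 3.8, 0.1, 0]])

```text
time: 11.65
tool_pos: [0.4785, -0.0043, 0.0569]
ee_rot: [-3.141, 0.0, 1.721]
wrist_force: [-1.6, -0.5, -2.1]
width: 0.0221
finger_force: 30.0
```

Call:
servo_tool(targets=[[0, 0.5, 0, 0], [0, 1.0, 0, 0], [0, 1.5, 0, 0], [0, 2.0, 0, 0], [0, 2.5, 0, 0], [0, 3.0, 0, 0], [0, 3.5, 0, 0], [0, 4.0, 0, 0]])

```text
time: 12.65
tool_pos: [0.5183, 0.0018, 0.0569]
ee_rot: [3.141, -0.0, 1.721]
wrist_force: [-0.9, -0.9, -1.5]
width: 0.0216
finger_force: 30.0
```

Call:
servo_tool(targets=[[0, 0.5, 0, 0], [0, 1.0, 0, 0], [0, 1.5, 0, 0], [0, 2.0, 0, 0], [0, 2.5, 0, 0], [0, 3.0, 0, 0], [0, 3.4, 0, 0], [0, 3.6, 0, 0]])

```text
time: 13.65
tool_pos: [0.5537, 0.0072, 0.057]
ee_rot: [-3.141, -0.0, 1.721]
wrist_force: [-1.0, -0.9, -1.6]
width: 0.0219
finger_force: 30.0
```

```bash
python3 - <<'E'
from h import *
c,s=np.cos(np.radians(8.6)),np.sin(np.radians(8.6));O=np.array([547.8,3.1])
for i in range(1):
    o=get_obs();d=o["tool_pos"][:2]*1000-O;f=o["wrist_force"]
    print("local x,y",d@[c,s],d@[-s,c],"z",o["tool_pos"][2],"F along x",f[:2]@[c,s],f.round(2),o["wrist_torque"].round(3),np.degrees(o["ee_rot"]).round(2))
t=snapshot("scene");cv2.imwrite("pics/s6.png",cv2.resize(t[170:290,240:400],(800,600),interpolation=cv2.INTER_CUBIC))
E
```

```text
local x,y 6.427008288254064 3.137801712150443 z 0.057021116939013516 F along x -1.0929740869508309 [-0.97 -0.89 -1.62] [-0.102  0.307  0.024] [-179.99   -0.     98.63]
```

View pics/s6.png

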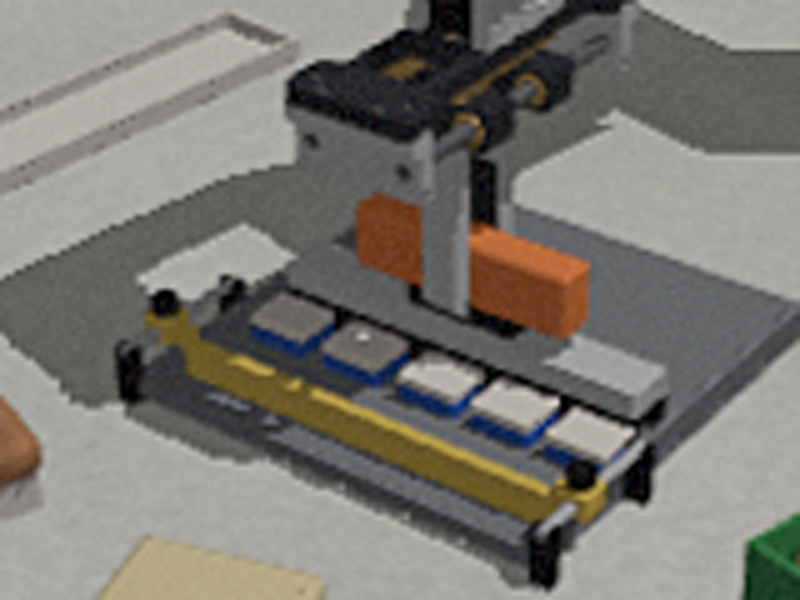

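All five tablets sit in one row against the face, with a gap of about 3.5 cm to the stop. I'll approach and then feel for the stop.

Call:
servo_tool(targets=[[0, 0.4, 0, 0], [0, 0.8, 0, 0], [0, 1.2, 0, 0], [0, 1.6, 0, 0], [0, 2.0, 0, 0], [0, 2.4, 0, 0], [0, 2.7, 0, 0], [0, 2.9, 0, 0]])

```text
time: 14.7
tool_pos: [0.5823, 0.0115, 0.057]
ee_rot: [-3.141, -0.0, 1.721]
wrist_force: [-1.8, -0.1, -0.4]
width: 0.0219
finger_force: 30.0
```

Call:
servo_tool(targets=[[0, 0.05, 0, 0], [0, 0.1, 0, 0], [0, 0.15, 0, 0], [0, 0.2, 0, 0]])

```text
time: 15.2
tool_pos: [0.5842, 0.0118, 0.057]
ee_rot: [3.142, -0.0, 1.721]
wrist_force: [-1.2, 0.2, -0.8]
width: 0.0218
finger_force: 30.0
```

Call:
servo_tool(targets=[[0, 0.05, 0, 0], [0, 0.1, 0, 0], [0, 0.1, 0, 0]])

```text
time: 15.58
tool_pos: [0.5853, 0.012, 0.057]
ee_rot: [3.141, -0.0, 1.721]
wrist_force: [-1.4, 1.0, -0.7]
width: 0.0216
finger_force: 30.0
```

Call:
servo_tool(targets=[[0, 0.05, 0, 0], [0, 0.1, 0, 0], [0, 0.1, 0, 0]])

```text
time: 15.95
tool_pos: [0.5863, 0.0121, 0.057]
ee_rot: [3.141, -0.0, 1.721]
wrist_force: [-1.6, -0.4, -1.1]
width: 0.022
finger_force: 30.0
```

Call:
servo_tool(targets=[[0, 0.05, 0, 0], [0, 0.1, 0, 0], [0, 0.1, 0, 0]])

```text
time: 16.32
tool_pos: [0.5873, 0.0123, 0.057]
ee_rot: [3.141, -0.0, 1.721]
wrist_force: [-1.0, -0.3, -0.2]
width: 0.0221
finger_force: 30.0
```

Call:
servo_tool(targets=[[0, 0.05, 0, 0], [0, 0.1, 0, 0], [0, 0.1, 0, 0]])

```text
time: 16.7
tool_pos: [0.5882, 0.0124, 0.057]
ee_rot: [3.141, -0.0, 1.721]
wrist_force: [-1.2, -0.3, -1.5]
width: 0.0217
finger_force: 30.0
```

Call:
servo_tool(targets=[[0, 0.05, 0, 0], [0, 0.1, 0, 0], [0, 0.1, 0, 0]])

```text
time: 17.08
tool_pos: [0.5888, 0.0126, 0.057]
ee_rot: [-3.141, -0.0, 1.721]
wrist_force: [-3.2, 0.1, 1.1]
width: 0.0217
finger_force: 30.0
```

Contact has begun at x ≈ 0.589. I'll press on in smaller steps.

Call:
servo_tool(targets=[[0, 0.03, 0, 0], [0, 0.05, 0, 0], [0, 0.05, 0, 0], [0, 0.05, 0, 0]])

```text
time: 17.58
tool_pos: [0.5891, 0.0127, 0.057]
ee_rot: [-3.14, -0.0, 1.721]
wrist_force: [-5.1, 0.1, 1.2]
width: 0.0218
finger_force: 30.0
```

Call:
servo_tool(targets=[[0, 0.03, 0, 0], [0, 0.05, 0, 0], [0, 0.05, 0, 0], [0, 0.05, 0, 0]])

```text
time: 18.08
tool_pos: [0.5892, 0.0127, 0.057]
ee_rot: [-3.139, -0.0, 1.721]
wrist_force: [-6.2, 0.1, 2.7]
width: 0.0218
finger_force: 30.0
```

Call:
servo_tool(targets=[[0, 0.03, 0, 0], [0, 0.05, 0, 0], [0, 0.05, 0, 0], [0, 0.05, 0, 0]])

```text
time: 18.58
tool_pos: [0.5892, 0.0127, 0.057]
ee_rot: [-3.138, -0.0, 1.721]
wrist_force: [-6.9, 0.2, 3.0]
width: 0.0219
finger_force: 30.0
```

```bash
python3 - <<'E'
from h import *
c,s=np.cos(np.radians(8.6)),np.sin(np.radians(8.6));O=np.array([547.8,3.1])
o=get_obs();d=o["tool_pos"][:2]*1000-O;f=o["wrist_force"]
print(d@[c,s],d@[-s,c],f[:2]@[c,s],f.round(2),o["wrist_torque"].round(3),np.degrees(o["ee_rot"]).round(2))
E
```

```text
42.3783598578983 3.3166056530984664 -6.821447679161786 [-6.92  0.16  3.02] [-0.198  1.529 -0.25 ] [-1.7981e+02 -2.0000e-02  9.8620e+01]
```

The moment shows the -y side carrying more of the load. I'll ease the yaw very slightly and press on.

Call:
servo_tool(targets=[[0, 0.03, 0, 0.15], [0, 0.05, 0, 0.3], [0, 0.05, 0, 0.3], [0, 0.05, 0, 0.3]])

```text
time: 19.08
tool_pos: [0.5893, 0.0127, 0.0569]
ee_rot: [-3.137, -0.0, 1.717]
wrist_force: [-8.0, -0.8, 3.1]
width: 0.0215
finger_force: 30.0
```

```bash
python3 - <<'E'
from h import *
o=get_obs();f=o["wrist_force"]
print(f.round(2),o["wrist_torque"].round(3),np.degrees(o["ee_rot"]).round(2))
E
```

```text
[-8.02 -0.81  3.11] [-0.211  1.768 -0.029] [-1.7974e+02 -2.0000e-02  9.8360e+01]
```

The load is balanced at about 8 N. One small step more, then hold for a second.

Call:
servo_tool(targets=[[0, 0.04, 0, 0], [0, 0.04, 0, 0], [0, 0.04, 0, 0], [0, 0.04, 0, 0], [0, 0.04, 0, 0], [0, 0.04, 0, 0], [0, 0.04, 0, 0], [0, 0.04, 0, 0]])

```text
time: 20.08
tool_pos: [0.5893, 0.0127, 0.0569]
ee_rot: [-3.136, -0.0, 1.717]
wrist_force: [-8.5, -0.9, 4.8]
width: 0.0216
finger_force: 30.0
```

Call:
servo_tool(targets=[[0, 0, 0, 0], [0, 0, 0, 0], [0, 0, 0, 0], [0, 0, 0, 0]])

```text
time: 20.58
tool_pos: [0.5893, 0.0127, 0.0569]
ee_rot: [-3.136, -0.0, 1.717]
wrist_force: [-8.9, -0.7, 3.2]
width: 0.0218
finger_force: 30.0
```

Pressed snug at about 9 N. Back off, then lift.

Call:
servo_tool(targets=[[0, -0.1, 0, 0], [0, -0.2, 0, 0], [0, -0.3, 0, 0], [0, -0.5, 0, 0], [0, -1, 0, 0], [0, -2, 0, 0], [0, -3, 0, 0], [0, -4, 0, 0]])

```text
time: 21.58
tool_pos: [0.5511, 0.007, 0.057]
ee_rot: [3.141, -0.0, 1.716]
wrist_force: [-0.2, 0.4, -1.9]
width: 0.0217
finger_force: 30.0
```

Call:
servo_tool(targets=[[0, 0, 0, 0], [0, 0, -0.5, 0], [0, 0, -2, 0], [0, 0, -4, 0], [0, 0, -6, 0], [0, 0, -8, 0], [0, 0, -10, 0], [0, 0, -10, 0]])

```text
time: 22.58
tool_pos: [0.5538, 0.007, 0.1603]
ee_rot: [3.135, 0.001, 1.716]
wrist_force: [0.0, 0.5, -1.4]
width: 0.0221
finger_force: 30.0
```

```bash
python3 - <<'E'
from m import *
o=get_obs();print(o["tool_pos"].round(4),np.degrees(o["ee_rot"]).round(2),o["wrist_force"].round(2),o["width"])
c,s=np.cos(np.radians(8.6)),np.sin(np.radians(8.6));O=np.array([547.8,3.1]);R=np.array([[c,s],[-s,c]])
im=snapshot("scene");cv2.imwrite("pics/s7.png",im);h=cv2.cvtColor(im,cv2.COLOR_BGR2HSV)
m=(h[...,0]>100)&(h[...,0]<130)&(h[...,1]>120)
roi=np.zeros(m.shape,bool);roi[215:285,260:380]=1
for w in big(m&roi,8,amin=4):
    P=(plane("scene",w.reshape(-1,2),.008)[:,:2]*1000-O)@R.T;print("blue side local",P.min(0).round(),P.max(0).round())
E
```

```text
[0.5538 0.007  0.1603] [1.7964e+02 8.0000e-02 9.8330e+01] [ 0.03  0.48 -1.43] 0.022101493865111677
```

Call:
servo_tool(targets=[[0, -1, 0, -9], [0, -2.5, 0, -18], [0, -4, 0, -27], [0, -5.5, 0, -36], [0, -7, 0, -45], [0, -8.5, 0, -54], [0, -10, 0, -63], [0, -11, 0, -72]])

```text
time: 23.62
tool_pos: [0.4419, -0.0088, 0.1559]
ee_rot: [3.142, -0.002, 2.978]
wrist_force: [0.3, -0.0, -2.5]
width: 0.0218
finger_force: 30.0
```

Call:
servo_tool(targets=[[0, 0, 0, -8], [0, 0, 0, -11.5], [0, 0, 0, -11.5], [0, 0, 0, -11.5]])

```text
time: 24.12
tool_pos: [0.4428, -0.0088, 0.1564]
ee_rot: [3.141, -0.001, -3.111]
wrist_force: [-0.2, 0.4, -1.5]
width: 0.0214
finger_force: 30.0
```

```bash
python3 - <<'E'
from m import *
o=get_obs();print(o["tool_pos"].round(4),np.degrees(o["ee_rot"]).round(2),o["wrist_force"].round(2))
print(go([493,-334,155],181.9))
c,s=np.cos(np.radians(8.6)),np.sin(np.radians(8.6));O=np.array([547.8,3.1]);R=np.array([[c,s],[-s,c]])
im=snapshot("scene");h=cv2.cvtColor(im,cv2.COLOR_BGR2HSV)
m=(h[...,1]<40)&(h[...,2]>125)&(h[...,2]<260)
roi=np.zeros(m.shape,np.uint8);cv2.fillConvexPoly(roi,proj("scene",np.c_[O+np.array([[30,-98],[30,108],[80,108],[80,-98]])@R,[19]*4]/1000).astype(np.int32),1)
for w in big(m&(roi>0),8,amin=10):
    P=(plane("scene",w.reshape(-1,2),.019)[:,:2]*1000-O)@R.T;print("white top local",P.min(0).round(),P.max(0).round())
E
```

```text
[ 0.4428 -0.0088  0.1564] [ 1.7998e+02 -6.0000e-02 -1.7822e+02] [-0.22  0.41 -1.47]
(array([ -4.01, -32.66,   0.13]), np.float64(-0.1))
white top local [56. 34.] [78. 68.]
white top local [ 56. -52.] [ 79. -17.]
white top local [56. -7.] [79. 29.]
white top local [ 56. -96.] [ 78. -60.]
white top local [57. 75.] [ 78. 100.]
```

The tablets stand in one straight line, with fronts at x = 56-57 mm and backs at the stop. Now back to the dish.

Call:
servo_tool(targets=[[-0.3, -2.5, 0, 0], [-0.9, -7, 0, 0], [-1.5, -12, 0, 0], [-2.1, -17, 0, 0], [-2.7, -22, 0, 0], [-3.3, -27, 0, 0], [-3.8, -31, 0, 0], [-4, -32.7, 0, 0]])

```text
time: 25.18
tool_pos: [0.4933, -0.3363, 0.1561]
ee_rot: [3.141, -0.001, -3.112]
wrist_force: [0.4, 0.1, -2.4]
width: 0.0218
finger_force: 30.0
```

Call:
servo_tool(targets=[[0, 0, 0, 0], [0, 0, 1.5, 0], [0, 0, 3.5, 0], [0, 0, 5.5, 0], [0, 0, 7, 0], [0, 0, 7.5, 0], [0, 0, 7.5, 0], [0, 0, 7.5, 0]])

```text
time: 26.18
tool_pos: [0.4941, -0.3347, 0.083]
ee_rot: [-3.14, 0.002, -3.11]
wrist_force: [-0.0, -0.5, -1.7]
width: 0.0218
finger_force: 30.0
```

```bash
python3 - <<'E'
from m import *
o=get_obs();print(o["tool_pos"].round(4),np.degrees(o["ee_rot"]).round(2),o["wrist_force"].round(2));print(go([493,-334,60],181.9))
# dish vs squeegee in the scene view: lip front face (dark) against dish
im=snapshot("scene");cv2.imwrite("pics/s8.png",im);g=cv2.cvtColor(im,cv2.COLOR_BGR2GRAY)
z=o["tool_pos"][2]-.0506
a=np.radians(1.9);u=np.array([np.cos(a),np.sin(a)]);
m=np.zeros(g.shape,np.uint8);m[140:230,215:320]=(g[140:230,215:320]<32);
for w in big(m,3,amin=20): print("dark", w.reshape(-1,2).min(0),w.reshape(-1,2).max(0),(plane("scene",[w.reshape(-1,2)[w.reshape(-1,2)[:,0].argmin()],w.reshape(-1,2)[w.reshape(-1,2)[:,0].argmax()]],z+.008)[:,:2]*1000).round())
E
```

```text
[ 0.4941 -0.3347  0.083 ] [-1.7993e+02  9.0000e-02 -1.7817e+02] [-0.01 -0.52 -1.75]
(array([0.11, 0.08, 2.3 ]), np.float64(-0.1))
dark [232 167] [290 193] [[ 587. -349.]
 [ 406. -311.]]
dark [255 145] [259 156] [[ 357. -542.]
 [ 395. -473.]]
```

Call:
servo_tool(targets=[[0.1, 0, 0.4, 0], [0.1, 0, 0.8, 0], [0.1, 0, 1.2, 0], [0.1, 0, 1.6, 0], [0.1, 0, 2.0, 0], [0.1, 0, 2.3, 0], [0.1, 0, 2.3, 0], [0.1, 0, 2.3, 0]])

```text
time: 27.22
tool_pos: [0.4926, -0.3345, 0.0591]
ee_rot: [-3.141, 0.0, -3.11]
wrist_force: [0.5, -0.4, -1.7]
width: 0.0221
finger_force: 30.0
```

Call:
servo_tool(targets=[[0, 0, 0.1, 0], [0, 0, 0.2, 0], [0, 0, 0.3, 0], [0, 0, 0.4, 0], [0, 0, 0.4, 0]])

```text
time: 27.85
tool_pos: [0.4924, -0.3343, 0.0548]
ee_rot: [3.141, -0.0, -3.11]
wrist_force: [-0.3, 0.9, -2.1]
width: 0.0216
finger_force: 30.0
```

Call:
servo_tool(targets=[[0, 0, 0.05, 0], [0, 0, 0.1, 0], [0, 0, 0.1, 0]])

```text
time: 28.22
tool_pos: [0.4926, -0.3345, 0.0546]
ee_rot: [-3.141, 0.0, -3.11]
wrist_force: [-0.7, 0.4, 1.6]
width: 0.022
finger_force: 30.0
```

It has touched the dish floor. Release.

Call:
servo_tool(targets=[[0, 0, 0, 0], [0, 0, 0, 0], [0, 0, 0, 0], [0, 0, 0, 0], [0, 0, 0, 0], [0, 0, 0, 0], [0, 0, 0, 0], [0, 0, 0, 0]], claw=0)

```text
time: 29.22
tool_pos: [0.4925, -0.3344, 0.0539]
ee_rot: [3.141, -0.0, -3.11]
wrist_force: [-0.1, 0.2, -1.0]
width: 0.0936
finger_force: 0.0
```

Call:
servo_tool(targets=[[0, 0, -1, 0], [0, 0, -3, 0], [0, 0, -6, 0], [0, 0, -9, 0], [0, 0, -12, 0], [0, 0, -15, 0], [0, 0, -18, 0], [0, 0, -18, 0]])

```text
time: 30.22
tool_pos: [0.4937, -0.3353, 0.238]
ee_rot: [-3.137, 0.006, -3.11]
wrist_force: [0.8, 0.4, -0.1]
width: 0.094
finger_force: 0.0
```

Call:
servo_tool(targets=[[0.5, 3, 0, 0], [1, 7, 0, 0], [2, 12, 0, 0], [3, 17, 0, 0], [4, 22, 0, 0], [5, 26, 0, 0], [6, 29, 0, 0], [6, 30, 0, 0]])

```text
time: 31.22
tool_pos: [0.4221, -0.0352, 0.2329]
ee_rot: [3.141, -0.001, -3.108]
wrist_force: [0.1, 0.6, 0.3]
width: 0.0939
finger_force: 0.0
```

```bash
python3 - <<'E'
from m import *
o=get_obs();print(o["time"],o["tool_pos"].round(4),o["width"])
cs={}
for n in("scene","top"):
    im=snapshot(n);h=cv2.cvtColor(im,cv2.COLOR_BGR2HSV);m=(h[...,0]>4)&(h[...,0]<18)&(h[...,1]>170)&(h[...,2]>100)
    m0=cv2.imread(f"pics/{n}0.png");roi=(235,150,290,190) if n=="scene" else (455,240,495,325)
    h0=cv2.cvtColor(m0,cv2.COLOR_BGR2HSV);mm0=(h0[...,0]>4)&(h0[...,0]<18)&(h0[...,1]>170)&(h0[...,2]>100)
    for q in(mm0,m):
        w=big(q,1,roi)[0];r,b=rect(w,n,.078);print(n,np.round(r[0],1),np.round(r[1],1),round(r[2],1),w.reshape(-1,2).min(0),w.reshape(-1,2).max(0))
E
```

```text
31.225 [ 0.4221 -0.0352  0.2329] 0.09386869367364638
scene [ 511.1 -306.2] [150.7  67.5] 3.0 [243 160] [278 183]
scene [ 511.9 -302.6] [148.2  67.2] 2.4 [244 160] [279 183]
top [ 491.6 -336.4] [115.6  21.9] 2.9 [473 256] [486 309]
top [ 491.5 -332.1] [115.3  22.7] 1.9 [471 256] [484 309]
```

The squeegee stands upright in the dish, within about 4 mm of where it started and more centred. The gripper is clear of everything, so I'm handing in.

```bash
python3 -c "
from bench import *
print(close_job())"
```

```text
the job is handed in; nothing more can be done
None
```

I pushed the five tablets as one row against the back stop and pressed them there at about 9 N, then stood the squeegee upright in its dish and handed the job in at about 31 s; no verdict came back.

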